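# Take the left-hand nut off the moulding spindle and park it

## Task

Unscrew the grip-bar nut from the moulding spindle: its thread is left-handed, so turn it clockwise (seen from above) until its engraved line meets the engraved line on the collar, which is just before its end stop, then lift it straight off; turn and lift by feel, never prying it or forcing it against the stop. Park it upright and fully down over the free thick post of the wooden rack, pressing only gently, let go, and leave everything else where it is.

Things in the scene. Friction and masses are not known exactly. Their poses are not given: they have to be found in the camera images.
- nut: Aluminium nut, 58 mm tall, 0.2 kg: round skirt (diameter 52, to 17 mm up), neck (diameter 34, to 28 mm) and a grip bar on top (36 long, 15 thick, from 28 to 58 mm up). Origin: centre of its underside; z up its axis; x along the bar to the end with the engraved line. Bore from below 19 mm wide, 28 deep (30 mm wide over the lowest 16, two thread lugs in it). Underside at first 72 to 74 mm up.
- nut_mark (a point): Point on the nut's engraved line (dark groove 3 mm wide on the bar's top and on the skirt), on the skirt's shoulder, 24 mm from the axis, 15 mm above the underside. Seen from above it starts 0.55 to 1.55 rad counter-clockwise of the collar's engraved line, 1.0 to 1.1 rad of the block's x axis. A firm grip of about 40 N on the bar carries the turn.
- station: Fixed moulding-spindle head: grey block 170 x 170 x 50 mm, on it a dark cutter block (diameter 84, top at 64 mm), a steel collar (diameter 72, top at 70 mm) and the spindle (diameter 16, tip at 97.5 mm). Origin: centre of the underside, on the spindle's axis; z up. The collar's engraved line (dark, 3 mm wide) lies within 0.45 rad of its x axis; where exactly must be seen or felt.
- spindle_tip (a point): Tip of the locked spindle, 97.5 mm above the table. The nut comes free only within 0.1 rad of where its line meets the collar's; about 0.1 rad further clockwise is a hard end stop, felt as torque rising 0.1 N m in 0.05 rad. Until then it turns at under 0.2 N m (a spring ring pushes it up with 5 to 9 N), stays where left, rises 2.5 mm per rad. Play 1.5 mm; lifted 26 mm it is clear.
- rack: Fixed wooden rack 80 x 170 mm, 22 mm high, with two steel posts 25.5 mm tall on its top, 90 mm apart: the free thick one (diameter 17 mm, chamfered tip) at y = +45 mm and a thin one (11 mm) with a bearing ring on it at y = -45 mm. Origin at the centre of the underside.
- post_foot (a point): Foot of the free thick post, on its axis, on the rack's top face 22 mm above the table.
- bearing: Steel bearing ring, outer diameter 44 mm, 12 mm high, on the rack's thin post. Leave alone. Origin at the centre of its underside.
- plain_knob: A knob of the same size and outer shape as the nut but without any engraved line, standing loose on the bench. Leave alone. Origin at the centre of its underside.
- tape: Tape measure, 70 x 35 x 65 mm. Leave alone. It lies to the left.
- pencil: Pencil, 150 mm long, lying near the robot. Leave alone.
- spare_cutter: Spare cutter disc lying on the bench, diameter 68 mm, 20 mm high. Leave alone.
Not all that is in view belongs to the job. Leave any purple look-alike of the nut alone. Of the things shaped like the station, the grey one is meant.

How it is judged:
By the outcome, as a careful person would: the job done as asked, in the order asked, and still so for the second after the job is handed in, with the robot touching nothing.
It also fails if it takes over 72 s, if anything falls off the work surface, if the arm or the gripper's body presses on something with over 40 N, if the wrist force passes 120 N, or if a joint passes its speed limit or range.

## Robot

A 7-joint arm with a two-finger parallel gripper is mounted at the origin on the work surface. World frame = base frame: x ahead of the robot, y to its left, z up, the work surface at z = 0. Lengths are in m, angles in rad, forces in N, time in s.
With the tool pointing down it reaches from about 0.4 to 0.85 m from the base axis. Payload 4.4 kg.
Tool frame: the origin (TCP) lies at the very end of the fingers, on their centre line; the grasp point (between the pads) lies env.tcp_to_grasp behind it (env.tcp_to_grasp is the distance from the TCP to the grasp point, in m); z points along the fingers, x is the direction in which the jaws open and shut, and the axes are right-handed (so a half turn about z gives the same grasp; the last joint's range is limited). The gripper opens to 94 mm and grips with 3 to 60 N. Pads are 16 mm wide; open, the fingers measure 119 mm over their backs; the gripper's body (75 mm by 177 mm) begins 78 mm behind the grasp point.
Start: joints at [-1.3, 0.628, 0.038, 1.517, -0.027, 0.996, -0.02], TCP at [0.215, 0.614, 0.205] pointing down, gripper open.
Joint ranges: [-3.06, 3.06], [-0.37, 2.12], [-1.25, 1.32], [0.18, 2.47], [-1.1, 4.24], [0.23, 1.98], [-2.94, 2.94]. Speed limits (rad/s): [2.57, 2.57, 3.14, 3.14, 3.14, 3.14, 3.14].

## Interface

Orientations are given as a unit quaternion [x, y, z, w].
In Python, from rig import env gives the robot as it stands.
- The arm moves only by the tool carry_out, never from a script. Its arguments are lists of equal length, an entry for each row: "slide": the shift along the tool's x, y, z in units of 50 mm (1.0 is 50 mm), a list of three; "roll": the turn about the tool's z in units of 5 degrees (1.0 is 5 degrees). In form: {"slide": [[x, y, z], ...], "roll": [roll, ...]}. A call has 1 to 12 rows; each row shifts and turns the commanded pose from where the row before left it, along the tool's axes as they then stand; what a row does not reach is not made up. A row lasts 1/10 s, in which the tool goes at most 50 mm and 8.59 degrees, less where a joint would pass 70% of its speed; a pose out of reach is approached as far as the arm can. A call is refused whole if a number of a shift passes 1 or a number of a turn 1, either way. A call with a gripper value outside its range is refused whole. "gripper" is the closure, from -1 (fully open) to 1 (shut), set as the call begins (left out, the last holds). The fingers move at their own pace and stop on an object; "grip_force" is the grip in N (left out, the last holds). Time passes only in rows, so rows that do not move let the fingers close. It gives the time, the measured TCP pose, the force and the opening at its end, in the units of the state.
- env.get_state(): the state, without advancing time (a new reading comes with each control period).
- env.read_camera(name): name is "scene" or "side" or "wrist"; returns a dict with "img" (384x512x3 uint8, red, green, blue), "fx", "fy", "cx", "cy" (pixels), "position" and "attitude" of the camera in the world; the wrist camera has in their place "tool_from_camera" (4x4, takes a point from camera to tool coordinates, whose origin is the TCP and whose axes are the tool frame's). Camera axes: x right, y down, z forward; pixel columns grow to the right and rows downward; lengths in m; the calibration is good to about 2 mm. A picture is of the moment at which its call begins: read the wrist's pose just before it. There is no depth.
- env.hand_in(): hands the job in, once; it reports no verdict.
The state is a dict: "t": time; "q": joint angles; "qd": joint speeds; "joint_torque": joint torques, N m; "tool_pos": TCP position; "ee_rot": TCP orientation; "force": force on the tool from outside, world axes, zero at the start; "moment": the same for the moment, N m; "opening": finger opening in m.
Only numpy, scipy, OpenCV 4.12 (cv2) and the standard library are available. Lean on these libraries where they do the work, as an engineer would, in place of code of your own. Each camera call takes 0.05 s, during which the arm holds its last target. There are 200 camera calls.

## Working session

There is one attempt and no reset: what is moved stays moved. The work goes in short steps, Python scripts to look and compute and a tool call to move; the robot and the scene stay as the last step left them, time stands still between calls to the robot, and variables do not carry over. Pictures are saved under pics/ and viewed, about 8 in all and at most 12, crops included, and the job is handed in when it is done.

Besides the shell and the picture viewer there is one more tool, called after ">>>" as name(argument=value, ...), one argument or row to a line, values as JSON. carry_out: Moves the arm, as the interface text tells. Its arguments: {"type":"object","properties":{"slide":{"type":"array","items":{"type":"array","items":{"type":"number"}}},"roll":{"type":"array","items":{"type":"number"}},"gripper":{"type":"number"},"grip_force":{"type":"number"}},"required":["slide","roll"]}

```bash
mkdir -p pics; cat > h.py <<'E'
from rig import env
import numpy as np, cv2
from scipy.spatial.transform import Rotation as R
def cam(n):
    s=env.get_state(); c=env.read_camera(n)
    if n=="wrist":
        T=np.eye(4);T[:3,:3]=R.from_quat(s["ee_rot"]).as_matrix();T[:3,3]=s["tool_pos"]
        M=T@np.array(c["tool_from_camera"])
    else:
        M=np.eye(4);a=np.array(c["attitude"]);M[:3,:3]=R.from_quat(a).as_matrix() if a.size==4 else a
        M[:3,3]=c["position"]
    return c["img"],(c["fx"],c["fy"],c["cx"],c["cy"]),M
def ray(k,M,u,v,z):
    d=M[:3,:3]@np.array([(u-k[2])/k[0],(v-k[3])/k[1],1]);return M[:3,3]+d*(z-M[2,3])/d[2]
def proj(k,M,p):
    q=M[:3,:3].T@(np.array(p)-M[:3,3]);return np.array([k[0]*q[0]/q[2]+k[2],k[1]*q[1]/q[2]+k[3]])
def save(n,img):cv2.imwrite("pics/"+n,cv2.cvtColor(img,cv2.COLOR_RGB2BGR))
E
python3 - <<'E'
from h import *
import pickle
d={n:cam(n) for n in("scene","side","wrist")}
pickle.dump(d,open("d0.pkl","wb"))
for n in d: print(n,d[n][1],np.round(d[n][2],3).tolist())
a=cv2.resize(d["scene"][0],(800,600),interpolation=cv2.INTER_CUBIC);save("scene0.png",a)
save("two.png",np.hstack([cv2.resize(d[n][0],(400,300),interpolation=cv2.INTER_AREA) for n in("side","wrist")]))
s=env.get_state();print({k:np.round(v,3).tolist() for k,v in s.items()},env.tcp_to_grasp)
E
```

```text
scene (349.86146225062726, 349.86146225062726, 256.2038089270143, 189.09654670937223) [[-0.366, 0.643, -0.672, 1.184], [0.93, 0.262, -0.257, 0.354], [0.011, -0.72, -0.694, 0.779], [0.0, 0.0, 0.0, 1.0]]
side (358.2105163816443, 358.2105163816443, 261.7619674466316, 193.3116361720095) [[-0.944, -0.206, 0.258, 0.298], [-0.33, 0.548, -0.769, 0.7], [0.017, -0.811, -0.585, 0.532], [0.0, 0.0, 0.0, 1.0]]
wrist (266.48790656220774, 266.48790656220774, 253.9619346412666, 196.499923438837) [[0.331, 0.905, 0.267, 0.136], [0.944, -0.317, -0.095, 0.641], [-0.001, 0.284, -0.959, 0.384], [0.0, 0.0, 0.0, 1.0]]
{'t': 0.15, 'q': [-1.3, 0.629, 0.038, 1.518, -0.027, 0.996, -0.02], 'qd': [-0.0, 0.0, -0.001, -0.004, 0.0, -0.0, 0.001], 'joint_torque': [0.002, -55.009, 1.145, -18.682, -0.052, 0.021, 0.0], 'tool_pos': [0.215, 0.613, 0.205], 'ee_rot': [0.816, 0.579, -0.001, 0.0], 'force': [0.266, 0.264, -0.248], 'moment': [0.02, -0.01, 0.005], 'opening': 0.094} 0.0188
```

View pics/scene0.png

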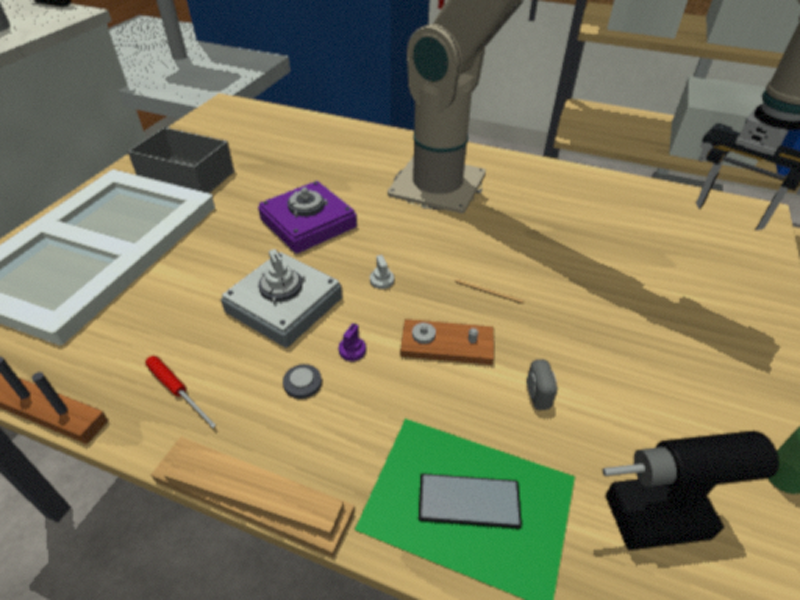

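View pics/two.png

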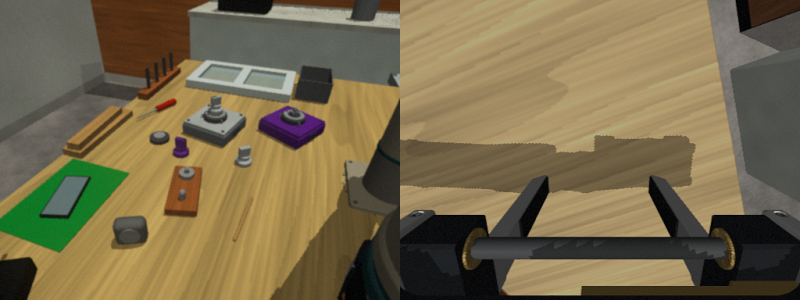

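The grey station with the nut is at about (282,290) in the 800x600 scene view. The rack is at (448,340) with its free post at (473,336). The plain knob is at (381,272), the tape at (541,384) and the pencil at (490,292).

```bash
python3 - <<'E'
from h import *
import pickle
d=pickle.load(open("d0.pkl","rb"))
_,k,M=d["scene"]; s=.64
for n,u,v,z in [("nut top",278,254,.13),("bar base",280,280,.09),("rack post top",473.5,330,.0475),("knob top",381,259,.058),("tape",541,362,.065),("purple st",306,195,.08)]: print("sc",n,ray(k,M,u*s,v*s,z).round(3))
_,k,M=d["side"]; s=1.28
for n,u,v,z in [("nut top",216,98,.13),("post top",182,191,.0475),("knob top",244,148,.058),("purple",180,140,.058)]: print("si",n,ray(k,M,u*s,v*s,z).round(3))
print(d["wrist"][2])
E
```

```text
sc nut top [ 0.538 -0.136  0.13 ]
sc bar base [ 0.562 -0.124  0.09 ]
sc rack post top [0.509 0.239 0.047]
sc knob top [0.401 0.011 0.058]
sc tape [0.553 0.367 0.065]
sc purple st [ 0.282 -0.223  0.08 ]
si nut top [ 0.539 -0.126  0.13 ]
si post top [0.508 0.242 0.047]
si knob top [0.403 0.022 0.058]
si purple [0.596 0.05  0.058]
[[ 3.30632564e-01  9.05095195e-01  2.67366406e-01  1.36038337e-01]
 [ 9.43759201e-01 -3.16839824e-01 -9.45044753e-02  6.40922291e-01]
 [-8.23221411e-04  2.83575763e-01 -9.58949482e-01  3.84094359e-01]
 [ 0.00000000e+00  0.00000000e+00  0.00000000e+00  1.00000000e+00]]
```

>>> carry_out(
  slide=[
    [-0.5,0.75,-0.1],
    [-0.5,0.75,-0.1],
    [-0.5,0.75,-0.1],
    [-0.5,0.75,-0.1],
    [-0.5,0.75,-0.1],
    [-0.5,0.75,-0.1],
    [-0.5,0.75,-0.1],
    [-0.5,0.75,-0.1],
    [-0.5,0.75,-0.1],
    [-0.5,0.75,-0.1],
    [0,0,0],
    [0,0,0],
  ],
  roll=[0,0,0,0,0,0,0,0,0,0,0,0],
)

```text
t: 1.35
tool_pos: [0.4865, 0.2527, 0.2553]
ee_rot: [0.816, 0.577, -0.0, -0.0]
force: [-0.9, 1.3, -0.0]
opening: 0.0942
```

```bash
cat >> h.py <<'E'
import pickle
def shot(name,sc=1.5):
    i,k,M=cam("wrist");pickle.dump((i,k,M),open(name+".pkl","wb"));save(name+".png",cv2.resize(i,None,fx=sc,fy=sc,interpolation=cv2.INTER_CUBIC))
def plan(x,y,z):
    s=env.get_state();A=R.from_quat(s["ee_rot"]).as_matrix()
    print("t",round(s["t"],2),"pos",np.round(s["tool_pos"],4),"yaw",round(np.arctan2(A[1,0],A[0,0]),4),"tilt",A[:2,2].round(4),"q",np.round(s["q"],2),"F",np.round(s["force"],2),"M",np.round(s["moment"],3),"op",round(float(s["opening"]),4))
    print("units",(A.T@(np.array([x,y,z])-s["tool_pos"])/.05).round(3))
E
python3 - <<'E'
from h import *
plan(.54,-.13,.27); shot("rack")
E
```

```text
t 1.35 pos [0.4865 0.2527 0.2553] yaw 1.2311 tilt [-0.0004  0.0001] q [-0.58  0.43  0.08  1.74 -0.04  0.97  0.74] F [-0.92  1.29 -0.  ] M [ 0.03   0.015 -0.034] op 0.0942
units [-6.859  3.56  -0.295]
```

View pics/rack.png

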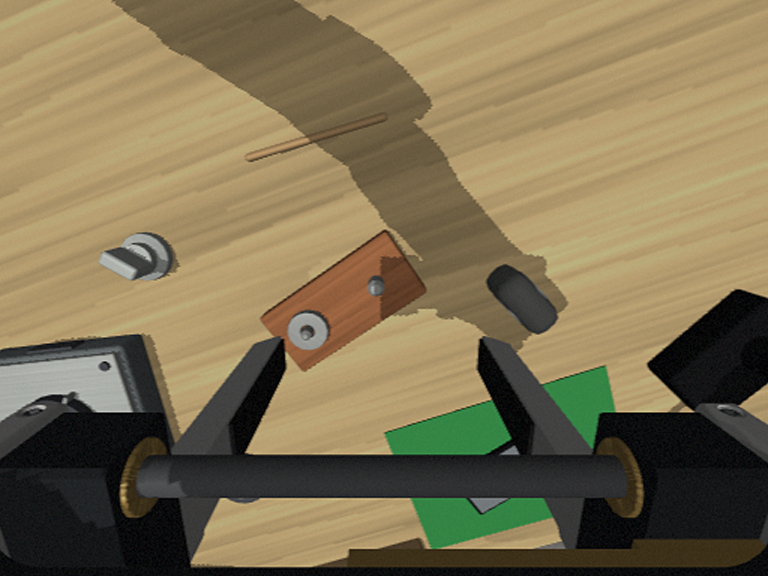

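The rack view shows the free post's tip at about (376,283), the bearing on the thin post at (307,331), and the plain knob at (140,258). Next I go to the station.

>>> carry_out(
  slide=[
    [-0.76,0.46,-0.02],
    [-0.76,0.46,-0.02],
    [-0.76,0.46,-0.02],
    [-0.76,0.46,-0.02],
    [-0.76,0.46,-0.02],
    [-0.76,0.46,-0.02],
    [-0.76,0.46,-0.02],
    [-0.76,0.46,-0.02],
    [-0.76,0.46,-0.02],
    [0,0,0],
    [0,0,0],
  ],
  roll=[0,0,0,0,0,0,0,0,0,0,0],
)

```text
t: 2.5
tool_pos: [0.5684, -0.1362, 0.2638]
ee_rot: [0.815, 0.579, -0.0, -0.001]
force: [0.4, 0.6, -0.1]
opening: 0.0939
```

```bash
python3 - <<'E'
from h import *
_,k,M=pickle.load(open("rack.pkl","rb"))
for u,v,z in [(376,281,.0475),(375,293,.022),(307,331,.0475),(262,321,.022),(386,231,.022),(426,289,.022)]: print(ray(k,M,u/1.5,v/1.5,z).round(4))
plan(.54,-.13,.27)
i,k,M=cam("wrist"); pickle.dump((i,k,M),open("st.pkl","wb"))
p=proj(k,M,(.54,-.13,.08)); print(p)
x0,y0=int(p[0]-90),int(p[1]-80); print(x0,y0)
save("st.png",cv2.resize(i[max(y0,0):y0+160,max(x0,0):x0+180],None,fx=4,fy=4,interpolation=cv2.INTER_CUBIC))
E
```

```text
[0.5007 0.2428 0.0475]
[0.519  0.2349 0.022 ]
[0.5272 0.1573 0.0475]
[0.5077 0.1071 0.022 ]
[0.4602 0.2679 0.022 ]
[0.533  0.2879 0.022 ]
t 2.5 pos [ 0.5684 -0.1362  0.2638] yaw 1.2347 tilt [-0.001   0.0014] q [ 0.09  0.48  0.15  1.63 -0.08  1.04  1.5 ] F [ 0.38  0.55 -0.06] M [ 0.082 -0.034  0.013] op 0.0939
units [-0.071 -0.578 -0.122]
[250.91211509 159.53815814]
160 79
```

View pics/st.png

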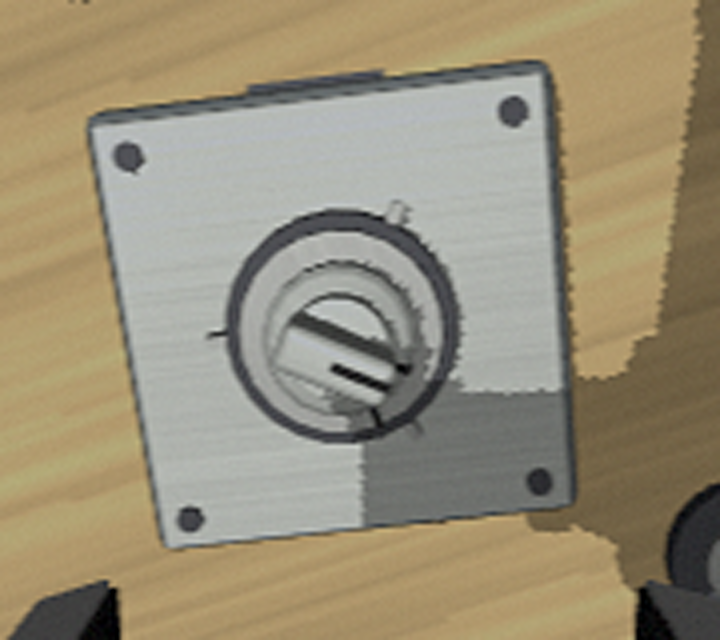

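The wrist crop shows the nut's line on the bar top running from (333,368) to (393,390). The collar's line is at (375,418), and the cutter rim is centred near (343,326). The nut therefore starts about 0.85 rad counter-clockwise of the collar's line.

```bash
python3 - <<'E'
from h import *
i,k,M=pickle.load(open("st.pkl","rb"))
P=lambda u,v,z: ray(k,M,160+(u+.5)/4-.5,79+(v+.5)/4-.5,z)
print("cam",M[:3,3])
rim=np.array([P(u,v,.064) for u,v in [(227,326),(460,326),(343,209),(343,443)]]);print("rim",rim.mean(0), np.linalg.norm(rim[0]-rim[1]),np.linalg.norm(rim[2]-rim[3]))
c=[P(u,v,.05) for u,v in [(92,122),(547,72),(572,498),(167,545)]];print("block",np.mean(c,0),[np.linalg.norm(c[j]-c[j-1]).round(4) for j in range(4)])
C=rim.mean(0)
d=c[3]-c[0]+c[2]-c[1];print("block x",np.arctan2(d[1],d[0]))
for z in(.131,):
  bt=[P(u,v,z) for u,v in [(291,325),(398,368),(385,405),(275,368)]];print("bar",np.mean(bt,0),[np.linalg.norm(bt[j]-bt[j-1]).round(4) for j in range(4)])
  d=bt[1]-bt[0]+bt[2]-bt[3];print("bar yaw",np.arctan2(d[1],d[0]))
a,b=P(333,368,.131),P(393,390,.131);print("line",a,b,np.arctan2(*(b-a)[1::-1]), "line end vs C",np.arctan2(*(b-C)[1::-1]))
a,b=P(371,406,.07),P(379,426,.07)
for q in(a,b,(a+b)/2):print("collar",np.linalg.norm((q-C)[:2]),np.arctan2(*(q-C)[1::-1]))
# synth overlay check
for z,r in((.07,.036),(.088,.026)): print(z,[(((proj(k,M,C*[1,1,0]+[r*np.cos(t),r*np.sin(t),z])-[160,79])+.5)*4-.5).round(0).tolist() for t in np.arange(4)*np.pi/2])
plan(C[0],C[1],.2)
E
```

```text
cam [ 0.48993277 -0.10877772  0.44341007]
rim [ 0.54102873 -0.13880199  0.064     ] 0.08309994410045171 0.08372229155883311
block [ 0.54080809 -0.13862493  0.05      ] [np.float64(0.1588), np.float64(0.1597), np.float64(0.1559), np.float64(0.1592)]
block x -0.22745726563228766
bar [ 0.54233794 -0.13903146  0.131     ] [np.float64(0.0137), np.float64(0.034), np.float64(0.0119), np.float64(0.0346)]
bar yaw 0.8758140884365307
line [ 0.54225916 -0.14042598  0.131     ] [ 0.55444173 -0.12577758  0.131     ] 0.877043456147659 line end vs C 0.7707011155456319
collar 0.028935196631131813 0.012095787073998939
collar 0.036858125286265676 0.0169568869493065
collar 0.032896565198125075 0.014819027980258739
0.07 [[377.0, 424.0], [440.0, 296.0], [307.0, 232.0], [247.0, 364.0]]
0.088 [[367.0, 410.0], [415.0, 313.0], [314.0, 265.0], [269.0, 364.0]]
t 2.55 pos [ 0.5685 -0.1348  0.2639] yaw 1.2369 tilt [-0.001  0.002] q [ 0.09  0.48  0.15  1.63 -0.08  1.04  1.5 ] F [-0.3   0.48  0.14] M [ 0.027 -0.011  0.012] op 0.0939
units [-0.258 -0.49   1.278]
```

>>> carry_out(
  slide=[
    [0,0,0.05],
    [0,0,0.05],
    [0,0,0.05],
    [0,0,0.05],
    [0,0,0.05],
    [0,0,0.05],
    [0,0,0.05],
    [0,0,0.05],
    [0,0,0.05],
    [0,0,0.05],
    [0,0,0.05],
    [0,0,0.05],
  ],
  roll=[0.97,0.97,0.97,0.97,0.97,0.97,0.97,0.97,0.97,0.97,0.97,0.97],
)

```text
t: 3.75
tool_pos: [0.5686, -0.1336, 0.2341]
ee_rot: [0.994, 0.11, -0.0, -0.001]
force: [-1.0, 0.4, -0.2]
opening: 0.094
```

>>> carry_out(
  slide=[
    [0,0,0.05],
    [0,0,0.05],
    [0,0,0.05],
    [0,0,0.05],
    [0,0,0],
    [0,0,0],
    [0,0,0],
    [0,0,0],
    [0,0,0],
    [0,0,0],
    [0,0,0],
    [0,0,0],
  ],
  roll=[0.97,0.97,0.97,0.97,0.97,0.97,0.97,0.97,0.97,0.97,0.97,0],
)

```text
t: 4.95
tool_pos: [0.5687, -0.134, 0.224]
ee_rot: [0.938, -0.347, -0.001, -0.001]
force: [-0.9, 0.3, 0.1]
opening: 0.094
```

```bash
python3 - <<'E'
from h import *
plan(.5412,-.1387,.15)
shot("st2"); i,k,M=pickle.load(open("st2.pkl","rb"))
p=proj(k,M,(.541,-.139,.09)); print(p)
x0,y0=max(int(p[0]-70),0),max(int(p[1]-60),0); print(x0,y0)
save("st2.png",cv2.resize(i[y0:y0+120,x0:x0+140],None,fx=5,fy=5,interpolation=cv2.INTER_CUBIC))
E
```

```text
t 4.95 pos [ 0.5687 -0.134   0.224 ] yaw -0.7086 tilt [-0.0007  0.0017] q [-0.23  0.59  0.67  1.7  -0.43  1.   -0.12] F [-0.87  0.32  0.08] M [-0.08   0.095 -0.032] op 0.094
units [-0.353  0.43   1.481]
[240.30990868 206.07873938]
170 146
```

View pics/st2.png

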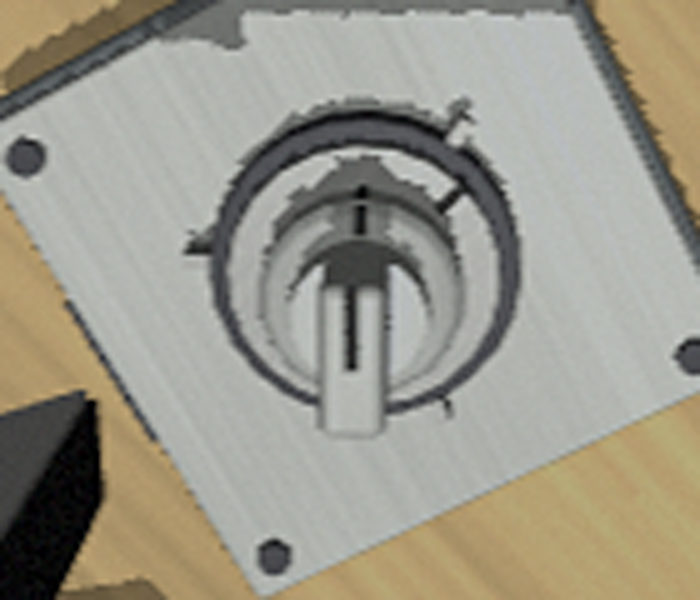

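Second view: the bar is aligned with the jaws. Its corners are about (320,285) to (386,437), the skirt line is at (361,190–235), and the collar line runs from (443,207) to (465,187).

```bash
python3 - <<'E'
from h import *
i,k,M=pickle.load(open("st2.pkl","rb"))
P=lambda u,v,z: ray(k,M,170+(u+.5)/5-.5,146+(v+.5)/5-.5,z)
rim=np.array([P(u,v,.064) for u,v in [(211,262),(520,262),(365,110),(365,413)]]);print("rim",rim.mean(0), np.linalg.norm(rim[0]-rim[1]),np.linalg.norm(rim[2]-rim[3]))
bt=[P(u,v,.131) for u,v in [(320,285),(386,285),(386,437),(318,437)]];B=np.mean(bt,0);print("bar",B,[np.linalg.norm(bt[j]-bt[j-1]).round(4) for j in range(4)])
C=np.array([.5415,-.1387,0])
for n,u,v,z in [("skirt",361,202,.088),("barline",351,285,.131),("collar",444,207,.07),("collar",465,187,.07)]:
  q=P(u,v,z)
  for c in(rim.mean(0),C):print(n,q.round(4),np.linalg.norm((q-c)[:2]).round(4),np.arctan2(*(q-c)[1::-1]).round(3))
a,b=P(351,285,.131),P(351,370,.131);print("line yaw",np.arctan2(*(a-b)[1::-1]))
for z,r in((.064,.042),(.07,.036),(.088,.026)): print(z,[(((proj(k,M,[C[0]+r*np.cos(t),C[1]+r*np.sin(t),z])-[170,146])+.5)*5-.5).round(0).tolist() for t in -.7+np.arange(4)*np.pi/2])
E
```

```text
rim [ 0.54369165 -0.13864342  0.064     ] 0.08221608911935029 0.08424048835043653
bar [ 0.54233509 -0.14030149  0.131     ] [np.float64(0.0355), np.float64(0.0142), np.float64(0.0354), np.float64(0.0151)]
skirt [ 0.5589 -0.1213  0.088 ] 0.0231 0.85
skirt [ 0.5589 -0.1213  0.088 ] 0.0247 0.785
barline [ 0.5538 -0.1268  0.131 ] 0.0156 0.863
barline [ 0.5538 -0.1268  0.131 ] 0.0171 0.767
collar [ 0.5707 -0.1391  0.07  ] 0.027 -0.016
collar [ 0.5707 -0.1391  0.07  ] 0.0292 -0.013
collar [ 0.5783 -0.1385  0.07  ] 0.0346 0.003
collar [ 0.5783 -0.1385  0.07  ] 0.0368 0.004
line yaw 0.8470699728871561
0.064 [[517.0, 268.0], [356.0, 114.0], [202.0, 271.0], [363.0, 415.0]]
0.07 [[495.0, 275.0], [355.0, 141.0], [221.0, 277.0], [361.0, 404.0]]
0.088 [[459.0, 297.0], [352.0, 196.0], [250.0, 299.0], [357.0, 395.0]]
```

>>> carry_out(
  slide=[
    [-0.11,0.14,0.3],
    [-0.11,0.14,0.3],
    [-0.11,0.14,0.3],
    [0,0,0.3],
    [0,0,0.3],
    [0,0,0],
    [0,0,0],
  ],
  roll=[0,0,0,0,0,0,0],
  gripper=0,
)

```text
t: 5.7
tool_pos: [0.5424, -0.1418, 0.1496]
ee_rot: [0.938, -0.348, -0.0, -0.0]
force: [-0.3, 0.1, -0.0]
opening: 0.0472
```

```bash
python3 - <<'E'
from h import *
plan(.5425,-.1392,.105)
E
```

```text
t 5.7 pos [ 0.5424 -0.1418  0.1496] yaw -0.7107 tilt [-0.0002  0.0006] q [-0.18  0.65  0.61  1.84 -0.5   0.81 -0.02] F [-0.32  0.11 -0.04] M [-0.02   0.111 -0.006] op 0.0472
units [-0.031 -0.041  0.893]
```

>>> carry_out(
  slide=[
    [-0.03,-0.04,0.25],
    [0,0,0.25],
    [0,0,0.25],
    [0,0,0.13],
    [0,0,0],
    [0,0,0],
  ],
  roll=[0,0,0,0,0,0],
)

```text
t: 6.3
tool_pos: [0.5424, -0.1405, 0.1053]
ee_rot: [0.937, -0.349, -0.0, 0.0]
force: [-0.3, 0.5, 0.1]
opening: 0.0468
```

>>> carry_out(
  slide=[
    [0,0,0],
    [0,0,0],
    [0,0,0],
    [0,0,0],
    [0,0,0],
  ],
  roll=[0,0,0,0,0],
  gripper=1,
  grip_force=10,
)

```text
t: 6.8
tool_pos: [0.5426, -0.1403, 0.1056]
ee_rot: [0.937, -0.349, 0.0, -0.0]
force: [0.1, -0.7, 1.1]
opening: 0.0153
```

```bash
python3 - <<'E'
from h import *
plan(.5425,-.1392,.105)
E
```

```text
t 6.8 pos [ 0.5426 -0.1403  0.1056] yaw -0.7131 tilt [ 0.0006 -0.0002] q [-0.15  0.7   0.56  1.88 -0.55  0.72  0.02] F [ 0.09 -0.65  1.08] M [-0.096  0.043 -0.079] op 0.0153
units [-0.016 -0.015  0.013]
```

>>> carry_out(
  slide=[
    [0,0,0],
    [0,0,0],
    [0,0,-0.004],
    [0,0,-0.004],
    [0,0,-0.004],
    [0,0,0],
    [0,0,0],
  ],
  roll=[0,0,0.8,0.8,0.8,0,0],
  grip_force=40,
)

```text
t: 7.5
tool_pos: [0.5421, -0.1398, 0.106]
ee_rot: [0.896, -0.444, -0.0, -0.0]
force: [0.1, -0.2, 0.7]
opening: 0.0149
```

```bash
python3 - <<'E'
from h import *
plan(.5425,-.1392,.105)
E
```

```text
t 7.5 pos [ 0.5421 -0.1398  0.106 ] yaw -0.9207 tilt [-0.0007  0.0005] q [-0.18  0.72  0.62  1.88 -0.6   0.74 -0.14] F [ 0.08 -0.2   0.66] M [ 0.133  0.286 -0.046] op 0.0149
units [-0.005 -0.014  0.019]
```

>>> carry_out(
  slide=[
    [0,0,-0.004],
    [0,0,-0.004],
    [0,0,-0.004],
    [0,0,-0.004],
    [0,0,-0.004],
    [0,0,-0.004],
    [0,0,-0.004],
    [0,0,0],
    [0,0,0],
  ],
  roll=[0.9,0.9,0.9,0.9,0.9,0.9,0.9,0,0],
)

```text
t: 8.4
tool_pos: [0.5424, -0.14, 0.1075]
ee_rot: [0.742, -0.67, -0.0, -0.0]
force: [0.1, 0.7, 2.2]
opening: 0.0146
```

```bash
python3 - <<'E'
from h import *
plan(.5425,-.1392,.105)
shot("st3"); i,k,M=pickle.load(open("st3.pkl","rb"))
p=proj(k,M,(.5425,-.1395,.09)); print(p)
x0,y0=int(p[0]-70),int(p[1]-70); print(x0,y0)
save("st3.png",cv2.resize(i[y0:y0+120,x0:x0+140],None,fx=5,fy=5,interpolation=cv2.INTER_CUBIC))
E
```

```text
t 8.4 pos [ 0.5424 -0.14    0.1075] yaw -1.4696 tilt [0.     0.0004] q [-0.27  0.77  0.77  1.88 -0.73  0.81 -0.56] F [0.12 0.73 2.16] M [ 0.302  0.176 -0.014] op 0.0146
units [-0.015 -0.003  0.05 ]
[254.00308441 225.71212775]
184 155
```

View pics/st3.png

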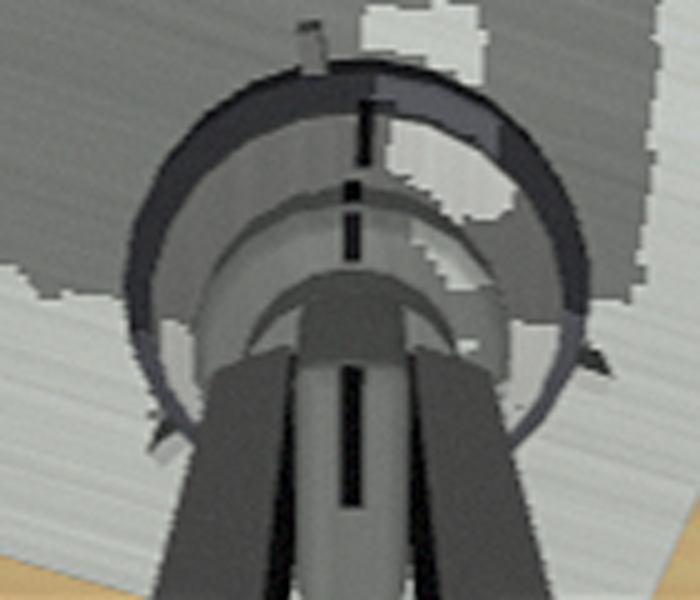

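The skirt line is at x≈352 and the collar line at x≈365, about 185 px from the axis, so roughly 0.07 rad clockwise remains.

>>> carry_out(
  slide=[
    [0,0,-0.002],
    [0,0,-0.002],
    [0,0,0],
    [0,0,0],
  ],
  roll=[0.4,0.4,0,0],
)

```text
t: 8.85
tool_pos: [0.5426, -0.1404, 0.1077]
ee_rot: [0.717, -0.697, 0.0, 0.0]
force: [0.9, 0.3, 1.8]
opening: 0.0145
```

```bash
python3 - <<'E'
from h import *
plan(.5425,-.1392,.105)
shot("st4"); i,k,M=pickle.load(open("st4.pkl","rb"))
p=proj(k,M,(.5425,-.1395,.09)); 
x0,y0=184,155
save("st4.png",cv2.resize(i[y0+10:y0+110,x0+20:x0+120],None,fx=6,fy=6,interpolation=cv2.INTER_CUBIC))
def cen(y):
  r=i[155+y//5,184+60:184+85].astype(float).sum(1); w=np.clip(np.median(r)*.6-r,0,None);return (w*np.arange(25)).sum()/w.sum()*5+300
for y in (110,120,130,140,150,160,190,195,220,230,240,250,380,420,460,490):print(y,cen(y).round(1),end="; ")
for c in ((.5425,-.1395),(.5425,-.1387),(.5415,-.1395)):
  print([((proj(k,M,[c[0]+r*np.cos(a),c[1]+r*np.sin(a),z])-[184,155]+.5)*5-.5).round(1).tolist() for r,z,a in((.024,.0905,0),(.033,.07,0),(0,.0905,0),(0,.07,0))])
E
```

```text
t 8.85 pos [ 0.5426 -0.1404  0.1077] yaw -1.542 tilt [ 0.0003 -0.0003] q [-0.28  0.77  0.79  1.88 -0.75  0.82 -0.62] F [0.87 0.32 1.84] M [ 0.167  0.114 -0.025] op 0.0145
units [-0.023  0.     0.055]
110 346.0; 120 355.9; 130 346.4; 140 346.4; 150 346.2; 160 347.4; 190 350.3; 195 350.4; 220 350.2; 230 349.9; 240 350.0; 250 350.0; 380 358.8; 420 370.1; 460 380.4; 490 381.1; [[353.7, 212.4], [355.2, 125.7], [349.3, 356.9], [349.6, 311.1]]
[[348.5, 212.2], [350.4, 125.6], [344.3, 356.8], [345.0, 310.9]]
[[353.5, 218.6], [355.0, 131.5], [349.1, 362.7], [349.4, 316.4]]
```

View pics/st4.png

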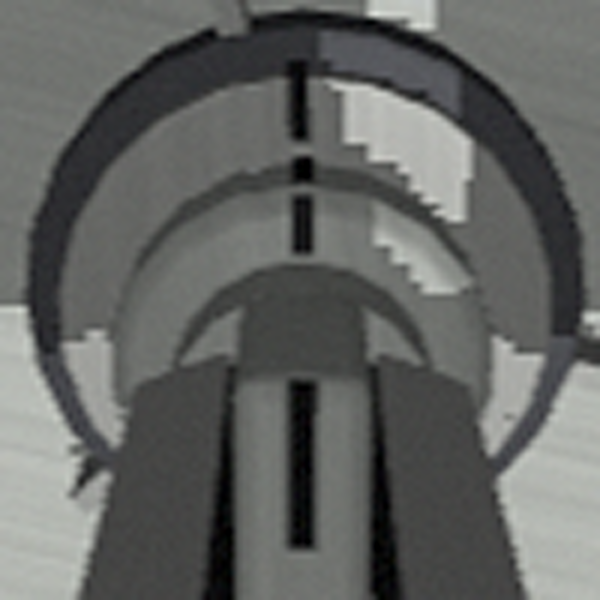

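The lines now meet: the skirt line is at x≈350 and the collar line at x≈346, within about 0.03 rad. Torque is near zero, so I start a gentle lift.

>>> carry_out(
  slide=[
    [0,0,-0.03],
    [0,0,-0.03],
    [0,0,-0.03],
    [0,0,-0.03],
    [0,0,0],
  ],
  roll=[0,0,0,0,0],
)

```text
t: 9.4
tool_pos: [0.5422, -0.1401, 0.1136]
ee_rot: [0.717, -0.697, -0.0, 0.0]
force: [1.3, -0.1, -2.0]
opening: 0.0148
```

```bash
python3 - <<'E'
from h import *
plan(.5425,-.1392,.105)
E
```

```text
t 9.4 pos [ 0.5422 -0.1401  0.1136] yaw -1.5418 tilt [-0.0005  0.0001] q [-0.28  0.77  0.8   1.87 -0.74  0.83 -0.63] F [ 1.26 -0.06 -1.96] M [0.014 0.164 0.04 ] op 0.0148
units [-0.018 -0.008  0.172]
```

>>> carry_out(
  slide=[
    [0,0,-0.05],
    [0,0,-0.05],
    [0,0,-0.05],
    [0,0,-0.06],
    [0,0,-0.06],
    [0,0,-0.06],
    [0,0,-0.06],
    [0,0,-0.06],
    [0,0,-0.06],
    [0,0,-0.06],
    [0,0,-0.06],
  ],
  roll=[0,0,0,0,0,0,0,0,0,0,0],
)

```text
t: 10.5
tool_pos: [0.5424, -0.1402, 0.1454]
ee_rot: [0.717, -0.697, -0.0, 0.0]
force: [-0.6, 0.4, -2.4]
opening: 0.0146
```

```bash
python3 - <<'E'
from h import *
plan(.51,.238,.19)
for n in("scene","side"):
  i,k,M=cam(n)
  print(n,proj(k,M,(.51,.24,.03)),proj(k,M,(.542,-.14,.12)))
  pickle.dump((i,k,M),open(n+"2.pkl","wb"))
E
```

```text
t 10.5 pos [ 0.5424 -0.1402  0.1454] yaw -1.5421 tilt [-0. -0.] q [-0.31  0.73  0.84  1.85 -0.69  0.89 -0.67] F [-0.55  0.37 -2.44] M [-0.022  0.202  0.01 ] op 0.0146
units [-7.58   0.43  -0.892]
scene [302.61093317 215.61430431] [176.48957401 165.80999648]
side [232.7184928  250.08061547] [276.78866167 126.66571217]
```

>>> carry_out(
  slide=[
    [-0.3,0.1,-0.3],
    [-0.66,0.13,-0.2],
    [-0.7,0.13,-0.1],
    [-0.7,0.13,-0.1],
    [-0.7,0.13,-0.1],
    [-0.7,0.13,-0.1],
    [-0.7,0.13,0],
    [-0.7,0.13,0],
    [-0.7,0.13,0],
    [-0.7,0.13,0],
    [-0.66,0.1,0],
    [-0.36,0.09,0],
  ],
  roll=[0,0,0,0,0,0,0,0,0,0,0,0],
)

```text
t: 11.8
tool_pos: [0.4575, 0.24, 0.1898]
ee_rot: [0.719, -0.695, -0.001, -0.0]
force: [0.7, -0.6, -1.8]
opening: 0.0145
```

>>> carry_out(
  slide=[
    [0,0,0],
    [0,0,0],
    [0,0,0],
  ],
  roll=[0,0,0],
)

```text
t: 12.1
tool_pos: [0.4589, 0.235, 0.1904]
ee_rot: [0.716, -0.698, 0.0, 0.0]
force: [1.5, -0.6, -2.3]
opening: 0.0145
```

```bash
python3 - <<'E'
from h import *
plan(.51,.238,.19)
shot("rk2"); i,k,M=pickle.load(open("rk2.pkl","rb"))
p=proj(k,M,(.51,.238,.03)); print(p)
x0,y0=max(int(p[0]-80),0),max(int(p[1]-60),0); print(x0,y0)
save("rk2.png",cv2.resize(i[y0:y0+120,x0:x0+160],None,fx=5,fy=5,interpolation=cv2.INTER_CUBIC))
E
```

```text
t 12.1 pos [0.4589 0.235  0.1904] yaw -1.5443 tilt [ 0.0005 -0.0005] q [-1.15  0.65  1.    1.92 -0.68  0.95 -1.36] F [ 1.45 -0.58 -2.28] M [-0.044  0.122  0.002] op 0.0145
units [-0.033 -1.023  0.008]
[253.00879183 143.91072936]
173 83
```

View pics/rk2.png

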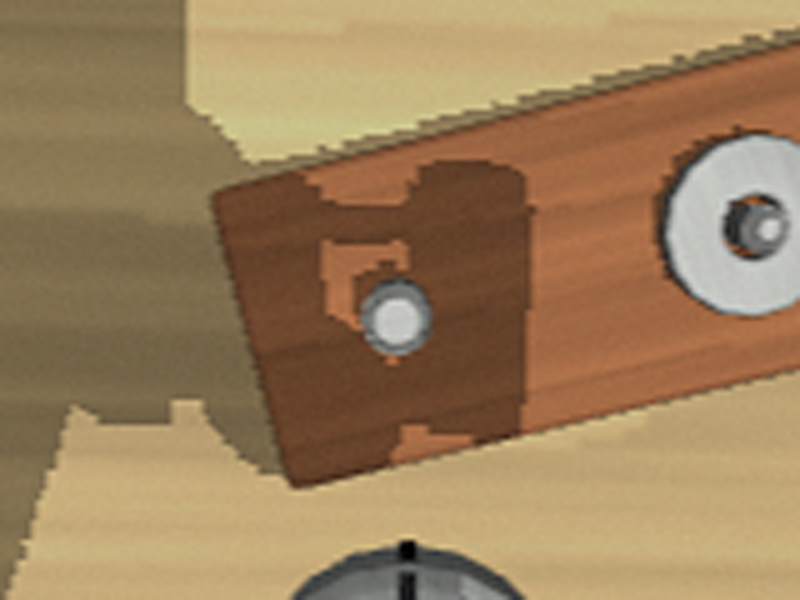

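The post stands almost end-on at (397,319), well clear of the bearing at (745,225). The nut's skirt edge, with its line at (408,550), is at the bottom.

```bash
python3 - <<'E'
from h import *
i,k,M=pickle.load(open("rk2.pkl","rb"))
P=lambda u,v,z: ray(k,M,173+(u+.5)/5-.5,83+(v+.5)/5-.5,z)
p=P(397,319,.0475);print("post",p,M[:3,3])
c=[P(u,v,.022) for u,v in [(213,195),(295,487)]];print("edge mid",np.mean(c,0),np.linalg.norm(c[0]-c[1]))
d=(c[1]-c[0])/np.linalg.norm(c[1]-c[0]);n=np.array([-d[1],d[0],0]);print("post est from edge",np.mean(c,0)+.04*n,np.mean(c,0)-.04*n)
s=env.get_state()
for tx,ty in[(.4589,.235)]:
  a=-1.5443+np.pi/2
  print("nutline pred",((proj(k,M,[tx+.024*np.cos(a),ty+.024*np.sin(a),.1904-.0326+.015])-[173,83]+.5)*5-.5))
plan(p[0],p[1],.12)
E
```

```text
post [0.5086487  0.23910784 0.0475    ] [0.54127426 0.23755844 0.36988169]
edge mid [0.49831292 0.27581173 0.022     ] 0.07747252512764684
post est from edge [0.50905732 0.23728177 0.022     ] [0.48756852 0.31434169 0.022     ]
nutline pred [409.5315375  571.64874347]
t 12.15 pos [0.459  0.235  0.1904] yaw -1.5446 tilt [ 0.0005 -0.0003] q [-1.15  0.65  1.    1.92 -0.68  0.95 -1.36] F [-0.1  -0.65 -2.01] M [-0.024  0.105  0.019] op 0.0145
units [-0.057 -0.994  1.409]
```

>>> carry_out(
  slide=[
    [-0.01,-0.25,0.2],
    [-0.01,-0.25,0.2],
    [-0.02,-0.25,0.2],
    [-0.01,-0.24,0.2],
    [0,0,0.3],
    [0,0,0.3],
    [0,0,0.3],
    [0,0,0.3],
    [0,0,0],
    [0,0,0],
    [0,0,0],
  ],
  roll=[0,0,0,0,0,0,0,0,0,0,0],
)

```text
t: 13.25
tool_pos: [0.5084, 0.2406, 0.0908]
ee_rot: [0.717, -0.697, 0.0, -0.001]
force: [0.7, 0.6, -2.7]
opening: 0.0146
```

```bash
python3 - <<'E'
from h import *
plan(.5086,.2388,.07)
E
```

```text
t 13.25 pos [0.5084 0.2406 0.0908] yaw -1.5419 tilt [0.0012 0.0004] q [-0.99  0.83  0.84  1.89 -0.84  0.83 -1.24] F [ 0.74  0.63 -2.67] M [-0.065  0.145  0.006] op 0.0146
units [ 0.036 -0.002  0.415]
```

>>> carry_out(
  slide=[
    [0.02,0,0.1],
    [0,0,0.1],
    [0,0,0.1],
    [0,0,0.1],
    [0,0,0],
    [0,0,0],
    [0,0,0],
  ],
  roll=[0,0,0,0,0,0,0],
)

```text
t: 13.95
tool_pos: [0.5084, 0.2394, 0.0703]
ee_rot: [0.717, -0.697, 0.0, -0.0]
force: [2.0, -0.1, -4.4]
opening: 0.0143
```

```bash
python3 - <<'E'
from h import *
plan(.5086,.2388,.066)
E
```

```text
t 13.95 pos [0.5084 0.2394 0.0703] yaw -1.5421 tilt [ 0.0008 -0.0002] q [-0.97  0.85  0.81  1.9  -0.87  0.79 -1.21] F [ 1.99 -0.07 -4.36] M [-0.008 -0.408  0.052] op 0.0143
units [ 0.012 -0.003  0.085]
```

>>> carry_out(
  slide=[
    [0,0,0],
    [0,0,0],
  ],
  roll=[0,0],
)

```text
t: 14.15
tool_pos: [0.5083, 0.2394, 0.0703]
ee_rot: [0.717, -0.697, 0.0, -0.0]
force: [2.8, -0.4, -4.8]
opening: 0.0151
```

```bash
python3 - <<'E'
from h import *
plan(.5086,.2388,.066)
i,k,M=cam("side");p=proj(k,M,(.5086,.239,.06));x0,y0=int(p[0])-40,int(p[1])-40;print(p)
j,k,M=cam("scene");p=proj(k,M,(.5086,.239,.06));x1,y1=int(p[0])-40,int(p[1])-40;print(p)
save("pk1.png",cv2.resize(np.hstack([i[y0:y0+80,x0:x0+80],j[y1:y1+80,x1:x1+80]]),None,fx=5,fy=5,interpolation=cv2.INTER_CUBIC))
E
```

```text
t 14.15 pos [0.5083 0.2394 0.0703] yaw -1.5421 tilt [ 0.0008 -0.    ] q [-0.97  0.85  0.81  1.9  -0.87  0.79 -1.21] F [ 2.82 -0.41 -4.79] M [-0.041 -0.509  0.027] op 0.0151
units [ 0.013 -0.005  0.086]
[233.12354037 238.6433352 ]
[303.50493494 208.04342881]
```

View pics/pk1.png

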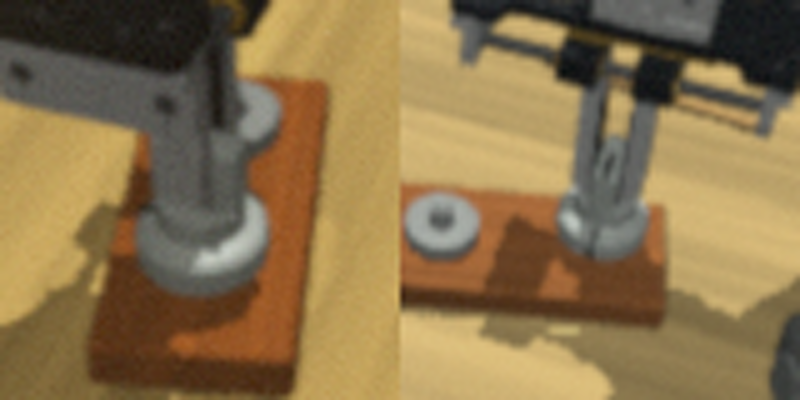

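The side and scene crops show the nut over the post with nothing else touched. There is a small +x side force, so I ease 1 mm that way.

>>> carry_out(
  slide=[
    [0,-0.02,0],
    [0,0,0],
    [0,0,0],
  ],
  roll=[0,0,0],
)

```text
t: 14.55
tool_pos: [0.5086, 0.2395, 0.0702]
ee_rot: [0.717, -0.697, -0.0, 0.0]
force: [0.9, -0.7, -3.1]
opening: 0.0148
```

```bash
python3 - <<'E'
from h import *
plan(.5086,.2388,.066)
E
```

```text
t 14.55 pos [0.5086 0.2395 0.0702] yaw -1.542 tilt [-0.0007  0.0001] q [-0.97  0.85  0.81  1.9  -0.87  0.8  -1.21] F [ 0.9  -0.73 -3.07] M [-0.083 -0.038 -0.053] op 0.0148
units [ 0.014 -0.     0.083]
```

>>> carry_out(
  slide=[
    [0,-0.01,0.04],
    [0,0,0.04],
    [0,0,0.04],
    [0,0,0],
    [0,0,0],
  ],
  roll=[0,0,0,0,0],
)

```text
t: 15.05
tool_pos: [0.5093, 0.2395, 0.064]
ee_rot: [0.717, -0.697, -0.0, 0.0]
force: [-0.1, -0.1, -1.6]
opening: 0.0149
```

```bash
python3 - <<'E'
from h import *
plan(.5086,.2388,.0546)
E
```

```text
t 15.05 pos [0.5093 0.2395 0.064 ] yaw -1.542 tilt [-0.0004 -0.0001] q [-0.97  0.86  0.8   1.9  -0.88  0.78 -1.2 ] F [-0.14 -0.1  -1.57] M [-0.032  0.113  0.009] op 0.0149
units [0.014 0.013 0.189]
```

Forces are nominal at the bore's mouth. I keep going down slowly.

>>> carry_out(
  slide=[
    [0,0,0.03],
    [0,0,0.03],
    [0,0,0.03],
    [0,0,0],
    [0,0,0],
  ],
  roll=[0,0,0,0,0],
)

```text
t: 15.55
tool_pos: [0.5094, 0.2395, 0.0596]
ee_rot: [0.717, -0.697, -0.0, 0.0]
force: [0.0, 0.1, -2.9]
opening: 0.0142
```

```bash
python3 - <<'E'
from h import *
plan(.5086,.2388,.0546)
E
```

```text
t 15.55 pos [0.5094 0.2395 0.0596] yaw -1.542 tilt [-0.0001  0.    ] q [-0.96  0.86  0.8   1.9  -0.89  0.78 -1.2 ] F [ 0.01  0.1  -2.95] M [-0.055  0.19   0.045] op 0.0142
units [0.014 0.017 0.1  ]
```

>>> carry_out(
  slide=[
    [0,0,0.02],
    [0,0,0.02],
    [0,0,0.02],
    [0,0,0.02],
    [0,0,0],
    [0,0,0],
  ],
  roll=[0,0,0,0,0,0],
)

```text
t: 16.15
tool_pos: [0.5094, 0.2395, 0.0556]
ee_rot: [0.717, -0.697, -0.0, 0.0]
force: [0.2, 0.4, -2.6]
opening: 0.0148
```

>>> carry_out(
  slide=[
    [0,0,0.01],
    [0,0,0.01],
    [0,0,0],
  ],
  roll=[0,0,0],
)

```text
t: 16.45
tool_pos: [0.5094, 0.2396, 0.0546]
ee_rot: [0.717, -0.697, -0.0, 0.0]
force: [-0.6, 0.6, -2.3]
opening: 0.0146
```

```bash
python3 - <<'E'
from h import *
plan(.5086,.2388,.0546)
E
```

```text
t 16.45 pos [0.5094 0.2396 0.0546] yaw -1.5419 tilt [-0.0001  0.    ] q [-0.96  0.87  0.79  1.9  -0.9   0.77 -1.19] F [-0.62  0.55 -2.29] M [ 0.01   0.173 -0.051] op 0.0146
units [0.015 0.016 0.   ]
```

Still no contact, so I feel for the seat in half-millimetre steps.

>>> carry_out(
  slide=[
    [0,0,0.01],
    [0,0,0],
    [0,0,0],
  ],
  roll=[0,0,0],
)

```text
t: 16.75
tool_pos: [0.5094, 0.2395, 0.0541]
ee_rot: [0.717, -0.697, -0.0, 0.0]
force: [0.6, 0.0, -2.6]
opening: 0.0146
```

>>> carry_out(
  slide=[
    [0,0,0.01],
    [0,0,0],
    [0,0,0],
  ],
  roll=[0,0,0],
)

```text
t: 17.05
tool_pos: [0.5094, 0.2395, 0.0536]
ee_rot: [0.717, -0.697, -0.0, 0.0]
force: [0.1, 0.5, -2.0]
opening: 0.0149
```

>>> carry_out(
  slide=[
    [0,0,0.01],
    [0,0,0],
    [0,0,0],
  ],
  roll=[0,0,0],
)

```text
t: 17.35
tool_pos: [0.5095, 0.2395, 0.0534]
ee_rot: [0.717, -0.697, -0.0, -0.0]
force: [0.2, -0.2, 1.8]
opening: 0.0151
```

>>> carry_out(
  slide=[
    [0,0,0.01],
    [0,0,0],
    [0,0,0],
  ],
  roll=[0,0,0],
)

```text
t: 17.65
tool_pos: [0.5095, 0.2395, 0.0534]
ee_rot: [0.717, -0.697, -0.0, -0.0]
force: [-2.8, -0.5, 6.4]
opening: 0.0149
```

Seated: z is stuck at 0.0534 while the upward force rises. I ease back, soften the grip and open.

>>> carry_out(
  slide=[
    [0,0,-0.01],
    [0,0,0],
    [0,0,0],
  ],
  roll=[0,0,0],
  grip_force=5,
)

```text
t: 17.95
tool_pos: [0.5095, 0.2396, 0.0534]
ee_rot: [0.717, -0.697, -0.0, -0.0]
force: [-1.6, -0.8, 4.0]
opening: 0.0148
```

>>> carry_out(
  slide=[
    [0,0,0],
    [0,0,0],
    [0,0,0],
    [0,0,0],
    [0,0,0],
  ],
  roll=[0,0,0,0,0],
  gripper=0,
)

```text
t: 18.45
tool_pos: [0.5094, 0.2395, 0.0531]
ee_rot: [0.717, -0.697, -0.0, 0.0]
force: [0.9, 0.0, 0.4]
opening: 0.0468
```

>>> carry_out(
  slide=[
    [0,0,-0.1],
    [0,0,-0.2],
    [0,0,-0.4],
    [0,0,-0.6],
    [0,0,-0.6],
    [0,0,-0.6],
    [0,0.4,-0.3],
    [0,0.5,0],
    [0,0.3,0],
    [0,0,0],
    [0,0,0],
    [0,0,0],
  ],
  roll=[0,0,0,0,0,0,0,0,0,0,0,0],
)

```text
t: 19.65
tool_pos: [0.4506, 0.2378, 0.1935]
ee_rot: [0.717, -0.697, 0.001, -0.0]
force: [-0.6, -0.3, 0.2]
opening: 0.0469
```

```bash
python3 - <<'E'
from h import *
plan(.509,.2395,.19)
i,k,M=cam("side");p=proj(k,M,(.5086,.239,.05));x0,y0=int(p[0])-40,int(p[1])-40
j,k2,M2=cam("scene");p=proj(k2,M2,(.5086,.239,.05));x1,y1=int(p[0])-40,int(p[1])-40
w,k3,M3=cam("wrist");p=proj(k3,M3,(.5086,.239,.05));x2,y2=int(p[0])-40,int(p[1])-40
save("end.png",np.hstack([cv2.resize(a,(260,260),interpolation=cv2.INTER_CUBIC) for a in(i[y0:y0+80,x0:x0+80],j[y1:y1+80,x1:x1+80],w[y2:y2+80,x2:x2+80])]))
print("offs",x0,y0,x1,y1,x2,y2)
pickle.dump(((i,k,M),(j,k2,M2),(w,k3,M3)),open("end.pkl","wb"))
for z in(.08,.09): print(z,*[((proj(K,N,(.509,.2393,z))-o)*260/80).round(0) for K,N,o in((k,M,(x0,y0)),(k2,M2,(x1,y1)),(k3,M3,(x2,y2)))])
E
```

```text
t 19.65 pos [0.4506 0.2378 0.1935] yaw -1.5422 tilt [0.0014 0.    ] q [-1.17  0.64  1.01  1.94 -0.67  0.95 -1.37] F [-0.61 -0.31  0.19] M [-0.015  0.169 -0.035] op 0.0469
units [-1.000e-03 -1.168e+00  7.200e-02]
offs 193 202 263 170 214 99
0.08 [129.  94.] [134. 108.] [131. 137.]
0.09 [128.  81.] [136. 100.] [131. 139.]
```

View pics/end.png

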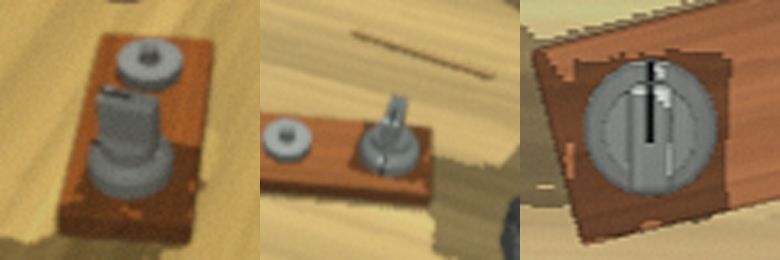

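The nut stands upright and flat on the rack over the thick post. The bearing, pencil and tape are undisturbed, and the gripper is clear.

```bash
python3 -c "
from rig import env
print(env.hand_in())"
```

```text
the job is handed in; nothing more can be done
None
```

The nut is off the spindle and parked upright, fully down over the rack's free thick post. The job was handed in at about 20 s of robot time.

- **Unscrewing:** I gripped the bar at 40 N and turned it about 0.83 rad clockwise. The lines then met, within about 0.03 rad by eye. Torque stayed near zero and the end stop was not reached.
- **Lifting:** It came straight off, and the wrist felt little more than its weight, 2 to 2.4 N.
- **Parking:** A side force of about 3 N appeared as the nut went over the post, and shifting about 1 mm cleared it. I felt the seat as height stopped falling, with the push on the rack about 8 to 9 N at most before I eased off and let go.
- **Seat height:** It seated about 1.2 mm lower than I had calculated. That is within what I can measure, and it points to fully down rather than hung up.
- **Final views:** The side, scene and wrist crops around the rack show the nut upright and the bearing ring and pencil in place, with the gripper clear and forces near zero. I did not look again at the plain knob, the spare cutter or the purple look-alikes, but the arm only passed well above them.

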